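# Nest the bread tins and send them through the wash-return flap

## Task

Pick up the tall loaf tin and lower it (do not drop it) into the low tray tin waiting in the feed lane, so that it stands flat on the tray's floor. Then let go of it and push the tray, with the loaf tin in it, along the lane so that the tins themselves open the sprung orange flap, until the tray runs away down the rollers inside and the flap has swung shut behind it. Do not prop the flap open, do not tip the loaf tin over, and leave the other things on the bench where they are.

Things in the scene. Friction and masses are not known exactly. Their poses are not given: they have to be found in the camera images.
- loaf_mid (a point): Centre (half-way up) of the loaf tin: bright aluminium, open on top, 145 mm long (own x), 58 mm wide (own y), 80 mm high, walls 3 mm, about 0.28 kg; starts upright on the bench. Grip it across its 58 mm width, by its upper 35 mm only, as the tray's walls will close round its lower part.
- tray_mid (a point): Centre (half-way up) of the low tray tin: dark steel, open on top, outside 190 mm long (own x, along the lane, +x to the flap), 82 mm wide (own y), 42 mm high, walls and floor 4 mm (inside 182 x 74 mm), about 0.4 kg; starts upright in the lane. With the loaf tin standing in it, loaf_mid is 23 mm above this point.
- mouth (a point): Middle of the wash return's sill, right under the shut flap, on top of the lane's level floor, 78 mm above the bench. Own +x points level into the tunnel (the way to push), z up. The lane lies at x -285 to 0 mm, open at its rear end, 92 mm wide between side rails 24 mm high. The floor stays level to x 95 mm, then rollers slope down 19 degrees to the closed end of the tunnel at x 312 mm.
- flap_hinge (a point): Middle of the flap's hinge line, 129 mm above the sill; the orange flap hangs from it, 88 mm wide, 122 mm high, 3 mm thick, with a black bottom edge.
- flap (a joint): Flap angle in rad: 0 shut (hanging upright), grows to 1.5 as its lower edge swings into the tunnel. It opens inwards only; it is slippery, and a light spring and its weight shut it (a push of about 1 to 3 N on the tins), and it closes by itself.
- hatch: The wash return, fixed; origin on the bench under the flap, axes as mouth. The opening under the hinge is 129 mm high, 92 mm wide. A blue visor juts 45 mm out over the lane before it, 124 mm wide, underside 194 mm above the lane floor: there the tool must lean back, tip forward. Pushed until its rear is at the flap, the tray tips onto the rollers and runs in by itself.
- tray: The tray tin as a body; origin at the centre of its underside.
- loaf: The loaf tin as a body; origin at the centre of its underside.
- ramekin: Bystander: white cup, 72 mm across, 42 mm high; origin under its centre.
- rolling_pin: Bystander: wooden rolling pin, 360 mm long, 48 mm thick, lying at the far edge of the bench.
- shaker: Bystander: aluminium flour jar, 66 mm across, 90 mm high; origin under its centre.
- scraper: Bystander: flat steel dough scraper 120 x 80 mm, blue grip 16 mm thick.
- bowl: Bystander: steel bowl, 120 mm across, 50 mm high; origin under its centre.
There are look-alikes about, which are no part of the job. Leave any green or purple look-alike of the tray alone.

How it is judged:
On the way, in this order (a step that is already met when the one before it is completed fails the run):
1. the loaf tin stands flat in the tray, let go, with the tray still wholly before the shut flap (x of loaf_mid in the frame of tray_mid between -0.03 and 0.03 m and y of loaf_mid in the frame of tray_mid between -0.014 and 0.014 m and z of loaf_mid in the frame of tray_mid between 0.018 and 0.028 m and angle between the z axis of loaf_mid and the z axis of tray_mid, either way round below 0.1 rad and contact force between the fingers and loaf below 0.1 N and x of tray_mid in the frame of mouth below -0.09 m and value of joint flap below 0.1 rad), for 0.2 s.
2. the tins, not the robot, hold the flap open: the tray's front is through, the robot touches no part of the wash return, and the loaf tin is not held (x of loaf_mid in the frame of tray_mid between -0.03 and 0.03 m and y of loaf_mid in the frame of tray_mid between -0.014 and 0.014 m and z of loaf_mid in the frame of tray_mid between 0.018 and 0.028 m and angle between the z axis of loaf_mid and the z axis of tray_mid, either way round below 0.1 rad and contact force between the fingers and loaf below 0.1 N and value of joint flap above 0.3 rad and x of tray_mid in the frame of mouth between -0.09 and 0.04 m and contact force between each of the arm, the fingers and hatch below 0.3 N), for 0.05 s.
At the end, for the whole second after the job is handed in: The tray lies down the roller slope, its centre over 170 mm past the sill and less than 10 mm above it; the loaf tin flat in it (within 30 mm along, 14 mm across, 18 to 28 mm above the tray's centre, aligned to 0.1 rad); flap under 0.06 rad; both tins under 20 mm/s (x of loaf_mid in the frame of tray_mid between -0.03 and 0.03 m and y of loaf_mid in the frame of tray_mid between -0.014 and 0.014 m and z of loaf_mid in the frame of tray_mid between 0.018 and 0.028 m and angle between the z axis of loaf_mid and the z axis of tray_mid, either way round below 0.1 rad and x of tray_mid in the frame of mouth above 0.17 m and value of joint flap below 0.06 rad and z of tray_mid in the frame of mouth below 0.01 m and linear speed of each of tray, loaf below 0.02 m/s); the robot touches nothing.
It fails at once if a bystander is shifted by more than 30 mm (distance of any of ramekin, rolling_pin, shaker, scraper, bowl from where it was at the start of the episode above 0.03 m).
It fails at once if the loaf tin is tipped over (more than 0.6 rad) (angle between loaf_mid's own z axis and vertical above 0.6 rad).
It fails at once if the loaf tin is let go more than about 25 mm above its seat in the tray (height (world z) of loaf_mid above 0.148 m and contact force between the fingers and loaf below 0.05 N).
It fails at once if the robot presses on the wash return with more than 30 N (contact force between any of the arm, the fingers and hatch above 30 N).
It also fails if it takes over 54 s, if anything falls off the work surface, if the arm or the gripper's body presses on something with over 40 N, if the wrist force passes 120 N, or if a joint passes its speed limit or range.

## Robot

A 6-joint arm with a two-finger parallel gripper is mounted at the origin on the work surface. World frame = base frame: x ahead of the robot, y to its left, z up, the work surface at z = 0. Lengths are in m, angles in rad, forces in N, time in s.
With the tool pointing down it reaches from about 0.375 to 0.9 m from the base axis. Payload 3.1 kg.
Tool frame: the origin (TCP) lies on the centre line of the jaws, within the pads' length; the fingertips stand robot.nose_length ahead of it and the grasp point (between the pads) lies 6 mm ahead of it (robot.nose_length is the distance from the TCP to the fingertips, in m); z points along the fingers, y is the line along which they close (so a half turn about z gives the same grasp; the last joint's range is limited). The gripper opens to 87 mm and grips with 3 to 60 N. Pads are 19 mm wide; open, the fingers measure 117 mm over their backs; the gripper's body (75 mm by 190 mm) begins 51 mm behind the grasp point.
Start: joints at [0.943, 0.527, 1.433, -0, 1.181, -0.178], TCP at [0.272, 0.563, 0.248] pointing down, gripper open.
Joint ranges: [-3.08, 3.08], [-0.75, 2.2], [0.22, 2.44], [-1.43, 4.57], [0, 2.65], [-2.85, 2.85]. Speed limits (rad/s): [2.79, 2.79, 3.14, 3.14, 3.14, 3.14].

## Interface

Orientations are given as a unit quaternion [x, y, z, w].
In Python, from rig import robot gives the robot as it stands.
- The arm moves only by the shell command python3 -m crank 'ROWS' [FORCE]. ROWS is JSON, one flat list of numbers, 7 for each row, row after row: the shift along the tool's x, y, z in mm, then the turn, a rotation vector about the tool's x, y, z in degrees, then the closure in counts, from 0 (fully open) to 255 (shut). In form: [x, y, z, ax, ay, az, fingers, x, y, z, ax, ay, az, fingers, ...]. A call has exactly 5 rows; each row is the pose to reach, as a shift and turn from the pose commanded when the call began, along the tool's axes at that moment; what a row does not reach only later rows make up. A row lasts 1/12 s, in which the tool goes at most 41.7 mm and 7.16 degrees, less where a joint would pass 70% of its speed; a pose out of reach is approached as far as the arm can. A call with a gripper value outside its range is refused whole. The fingers move at their own pace and stop on an object; FORCE is the grip in N (left out, the last holds). Time passes only in rows, so rows that repeat a pose let the fingers close, or fill a call up. It gives the time, the measured TCP pose, the force, the opening and the grip force at its end, in the units of the state.
- robot.get_obs(): the state, without advancing time (a new reading comes with each control period).
- robot.camera(name): name is "scene" or "top" or "wrist"; returns a dict with "pixels" (400x640x3 uint8, red, green, blue), "intrinsics" (3x3 intrinsics, pixels), "k1" (the pictures are not rectified: a ray, as slopes to the right and down, at radius r is drawn at 1 + k1 r^2 times it, then the intrinsics apply), "extrinsics" (4x4, takes a point from camera to world coordinates); the wrist camera has in their place "mount" (4x4, takes a point from camera to tool coordinates, whose origin is the TCP and whose axes are the flange's). Camera axes: x right, y down, z forward; pixel columns grow to the right and rows downward; lengths in m; the calibration is good to about 2 mm. A picture is of the moment at which its call begins: read the wrist's pose just before it. There is no depth.
- robot.hand_in(): hands the job in; it is judged then, once.
The state is a dict: "time": time; "q": joint angles; "joint_velocities": joint speeds; "joint_torque": joint torques, N m; "position": TCP position; "tool_rot": TCP orientation; "ft_force": force on the tool from outside, world axes, zero at the start; "moment": the same for the moment, N m; "grip_width": finger opening in m; "grip_force": force on a finger pad.
Only numpy, scipy, OpenCV 4.12 (cv2) and the standard library are available. Lean on these libraries where they do the work, as an engineer would, in place of code of your own. Each camera call takes 0.05 s, during which the arm holds its last target. There are 200 camera calls.

## Working session

There is one attempt and no reset: what is moved stays moved. The work goes in short steps, Python scripts to look and compute and a shell command to move; the robot and the scene stay as the last step left them, time stands still between calls to the robot, and variables do not carry over. Pictures are saved under pics/ and viewed, at most 11 in all, crops included, and the job is handed in when it is done.

```bash
mkdir -p pics; ls
cat > h.py <<'E'
import numpy as np, cv2
from rig import robot
from scipy.spatial.transform import Rotation as R
def cam(n):
    o=robot.get_obs(); c=robot.camera(n)
    if 'mount' in c:
        T=np.eye(4); T[:3,:3]=R.from_quat(o['tool_rot']).as_matrix(); T[:3,3]=o['position']
        c['extrinsics']=T@np.array(c['mount'])
    return c
def save(c,name,box=None,s=1):
    p=np.ascontiguousarray(c['pixels'][:,:,::-1])
    if box: x0,y0,x1,y1=box; p=p[y0:y1,x0:x1]
    if s!=1: p=cv2.resize(p,None,fx=s,fy=s,interpolation=cv2.INTER_CUBIC)
    cv2.imwrite('pics/'+name+'.png',p)
def ray(c,uv):
    K=np.array(c['intrinsics']); d=np.array([c['k1'],0,0,0,0],float)
    uv=np.array(uv,float).reshape(-1,1,2)
    n=cv2.undistortPointsIter(uv,K,d,None,None,(3,50,1e-10)).reshape(-1,2)
    E=np.array(c['extrinsics']); D=np.c_[n,np.ones(len(n))]@E[:3,:3].T
    return E[:3,3],D
def onz(c,uv,z):
    o,D=ray(c,uv); return o+D*((z-o[2])/D[:,2])[:,None]
def proj(c,P):
    E=np.linalg.inv(np.array(c['extrinsics'])); K=np.array(c['intrinsics'])
    return cv2.projectPoints(np.array(P,float).reshape(-1,3),cv2.Rodrigues(E[:3,:3])[0],E[:3,3],K,np.array([c['k1'],0,0,0,0],float))[0].reshape(-1,2)
E
python3 - <<'E'
from h import *
o=robot.get_obs(); print(o, robot.nose_length)
for n in ('top','scene'):
    c=cam(n); save(c,n+'0'); np.save(n+'0.npy',c,allow_pickle=True)
    print(n,c['intrinsics'],c['k1'],np.round(c['extrinsics'],3).tolist())
w=robot.camera('wrist');print(np.round(w['mount'],4).tolist(),w['intrinsics'],w['k1'])
E
```

```text
pics
{'time': 0.0, 'q': array([ 9.42471248e-01,  5.28477858e-01,  1.43387580e+00,  6.95625474e-06,
        1.18139958e+00, -1.78498213e-01]), 'joint_velocities': array([-0.00140768,  0.00172429, -0.00067388,  0.00103045,  0.00031407,
        0.00093448]), 'joint_torque': array([ 6.31365274e-04, -4.40040350e+01, -1.76591724e+01,  6.36188406e-02,
        5.81084308e-02, -1.50805608e-04]), 'position': array([0.27132825, 0.562292  , 0.24657283]), 'tool_rot': array([ 2.23023137e-01,  9.74812553e-01, -9.92307148e-04, -4.27034106e-04]), 'ft_force': array([0.67490894, 0.59767349, 0.18790844]), 'moment': array([-0.01426105, -0.03176024,  0.0326171 ]), 'grip_force': 0.0, 'grip_width': 0.08689045350341519} 0.025
top [[457.72367404   0.         324.0909453 ]
 [  0.         457.72367404 198.9821643 ]
 [  0.           0.           1.        ]] -0.03875432564031934 [[-0.01, -0.993, 0.12, 0.34], [-1.0, 0.011, 0.009, -0.003], [-0.011, -0.12, -0.993, 1.42], [0.0, 0.0, 0.0, 1.0]]
scene [[448.52728337   0.         322.93809242]
 [  0.         448.52728337 194.1423212 ]
 [  0.           0.           1.        ]] -0.1167631890809403 [[-0.759, 0.522, -0.39, 0.981], [0.651, 0.593, -0.473, 0.606], [-0.015, -0.613, -0.79, 1.147], [0.0, 0.0, 0.0, 1.0]]
[[-0.002, -0.9667, -0.2558, 0.07], [1.0, -0.002, -0.0004, 0.0009], [-0.0002, -0.2558, 0.9667, -0.1379], [0.0, 0.0, 0.0, 1.0]] [[346.82607779   0.         320.61843466]
 [  0.         346.82607779 197.38116299]
 [  0.           0.           1.        ]] 0.0013521535005578949
```

View pics/top0.png

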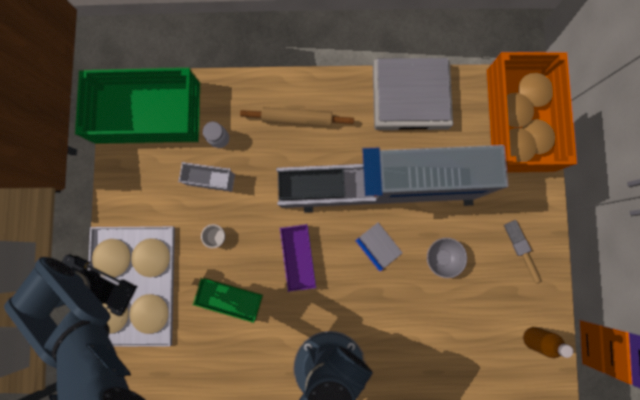

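View pics/scene0.png

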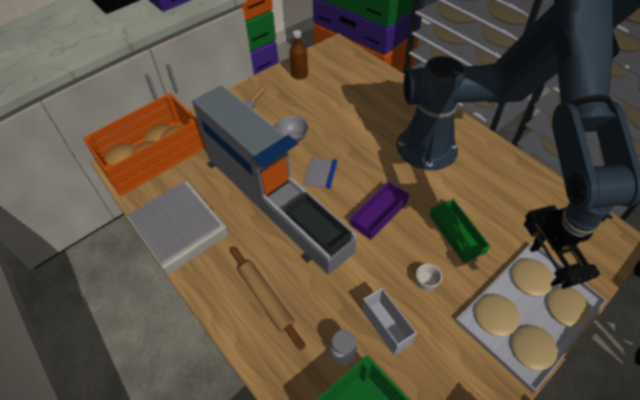

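The top view shows the loaf tin candidate (207,177): bright and open, at the table's left. The tray (312,184) is dark and sits in the lane, which runs right towards the visor (372,172). The look-alikes are a purple tray (297,257) and a green tray (228,299), both off the lane and the wrong colour. The jar (214,133) and ramekin (213,237) are the bystanders near the loaf. I'll confirm with one enlarged crop.

Run:
```python
from h import *
t=np.load('top0.npy',allow_pickle=True).item()
save(t,'crop0',(170,130,390,220),3.6)
g=cv2.cvtColor(t['pixels'],cv2.COLOR_RGB2HSV)
def rect(mask,box,name,z):
    x0,y0,x1,y1=box; m=np.zeros_like(mask); m[y0:y1,x0:x1]=mask[y0:y1,x0:x1]
    m=cv2.morphologyEx(m.astype(np.uint8),cv2.MORPH_CLOSE,np.ones((5,5)))
    c=max(cv2.findContours(m,0,1)[0],key=cv2.contourArea); r=cv2.minAreaRect(c)
    b=cv2.boxPoints(r); w=onz(t,b,z)
    e=[w[1]-w[0],w[2]-w[1]]; e.sort(key=np.linalg.norm); 
    print(name,r,w[:,:2].mean(0).round(4),[np.linalg.norm(q).round(4) for q in e],np.degrees(np.arctan2(e[1][1],e[1][0])).round(1)); return b
h,s,v=g[...,0],g[...,1].astype(int),g[...,2]
rect((s<70),(170,155,245,200),'loaf',.08)
rect((v<75)&(s<110),(270,160,362,210),'tray',.12)
rect((h>100)&(h<125)&(s>120),(355,140,395,200),'visor',.272)
for p in [(185,177),(207,177),(280,188),(312,184)]: print(p,g[p[1],p[0]])
```

```text
loaf ((206.53057861328125, 176.270751953125), (54.649696350097656, 22.33566665649414), 7.594643592834473) [0.5739 0.3598] [np.float64(0.0675), np.float64(0.1656)] -98.4
tray ((315.78729248046875, 183.9697265625), (28.901708602905273, 74.52183532714844), 87.79740142822266) [0.5406 0.0326] [np.float64(0.084), np.float64(0.2151)] -88.5
visor ((372.0801086425781, 171.52207946777344), (45.831302642822266, 16.188121795654297), 86.98721313476562) [ 0.5477 -0.1151] [np.float64(0.0415), np.float64(0.1183)] -178.5
(185, 177) [143  15  69]
(207, 177) [140  16  97]
(280, 188) [120   8  34]
(312, 184) [102  24  54]
```

View pics/crop0.png

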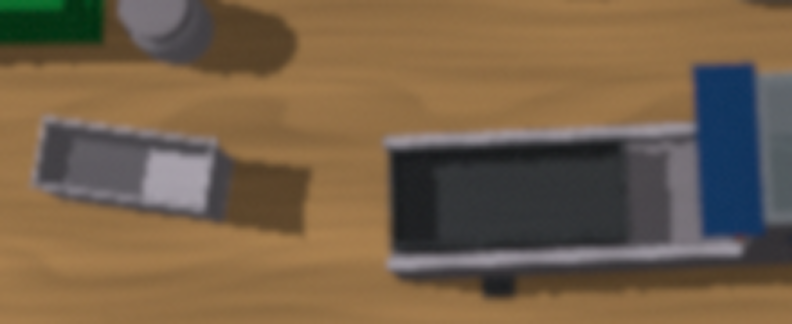

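The crop confirms the loaf tin: bright, with rim corners at crop (42,117), (217,140), (210,212) and (33,187). The dark tray is in the lane between light rails, its rim spanning crop x 390–628 and y 145–250. The visor starts at crop x 695. Next I'll compute poses and the first move.

```bash
cat >> h.py <<'E'
def togo(P,yaw,tilt=0):
    "shift (mm, tool axes) and rotvec (deg, tool axes) from measured pose to P, tool x at world yaw (deg), z down"
    o=robot.get_obs(); C=R.from_quat(o['tool_rot'])
    a=np.radians(yaw); X=np.array([np.cos(a),np.sin(a),0]); Z=np.array([0,0,-1.])
    T=R.from_matrix(np.c_[X,np.cross(Z,X),Z])*R.from_euler('y',tilt,degrees=True)
    print('pos',np.round(o['position'],4),'go',np.round(C.inv().apply(np.array(P)-o['position'])*1e3,1),'turn',np.round(np.degrees((C.inv()*T).as_rotvec()),1))
E
python3 - <<'E'
from h import *
t=np.load('top0.npy',allow_pickle=True).item()
f=lambda L:[(170+x/3.6,130+y/3.6) for x,y in L]
w=onz(t,f([(42,117),(217,140),(210,212),(33,187)]),.08); print('loaf',w.mean(0).round(4),w[:,:2].round(4).tolist())
w=onz(t,f([(390,146),(628,143),(628,247),(392,252)]),.12); print('tray',w.mean(0).round(4),w[:,:2].round(4).tolist())
w=onz(t,f([(388,137),(388,272),(695,126)]),.102); print('rails',w.round(4).tolist())
w=onz(t,f([(695,66),(705,237)]),.275); print('visor front',w.round(4).tolist())
togo((.573,.362,.27),81.6)
E
```

```text
loaf [0.5761 0.3648 0.08  ] [[0.6166, 0.4356], [0.5952, 0.2886], [0.5349, 0.2935], [0.5576, 0.4415]]
tray [0.5385 0.0448 0.12  ] [[0.5809, 0.1404], [0.581, -0.0504], [0.4971, -0.0491], [0.4952, 0.1386]]
rails [[0.5917, 0.144, 0.102], [0.4812, 0.1438, 0.102], [0.5977, -0.1058, 0.102]]
visor front [[0.6071, -0.0932, 0.275], [0.4848, -0.0977, 0.275]]
pos [0.2714 0.5624 0.2468] go [-358.7  -49.4  -23.2] turn [-0.1  0.  72.6]
```

```bash
python3 -m crank '[-36,-5,-2,0,0,7,0,-72,-10,-5,0,0,14,0,-108,-15,-7,0,0,21,0,-144,-20,-9,0,0,28,0,-180,-25,-12,0,0,35,0]'
python3 - <<'E'
from h import *
togo((.574,.363,.27),81.6)
E
```

```text
time: 0.57
position: [0.4237, 0.4608, 0.2592]
tool_rot: [0.508, 0.861, -0.001, -0.0]
ft_force: [-0.0, 1.1, 0.1]
grip_width: 0.087
grip_force: 0.0
pos [0.4237 0.4608 0.2592] go [-158.3   84.2  -10.9] turn [-0.1  0.  37.3]
```

```bash
python3 -m crank '[-32,17,-2,0,0,7,0,-64,34,-4,0,0,14,0,-96,51,-7,0,0,21,0,-127,67,-9,0,0,28,0,-158,84,-11,0,0,35,0]'
python3 -m crank '[0,0,0,0,0,2,0,0,0,0,0,0,2,0,0,0,0,0,0,2,0,0,0,0,0,0,2,0,0,0,0,0,0,2,0]'
python3 - <<'E'
from h import *
c=cam('wrist'); np.save('w1.npy',c,allow_pickle=True); save(c,'w1')
togo((.574,.363,.27),81.6)
E
```

```text
time: 0.98
position: [0.5744, 0.3638, 0.2703]
tool_rot: [0.744, 0.668, -0.0, -0.0]
ft_force: [0.1, 0.5, 0.6]
grip_width: 0.087
grip_force: 0.0
time: 1.4
position: [0.5721, 0.3661, 0.2704]
tool_rot: [0.753, 0.658, -0.0, -0.0]
ft_force: [0.4, 0.1, -0.6]
grip_width: 0.087
grip_force: 0.0
pos [0.5721 0.3661 0.2705] go [-2.8  2.3  0.5] turn [-0.   0.   0.8]
```

View pics/w1.png

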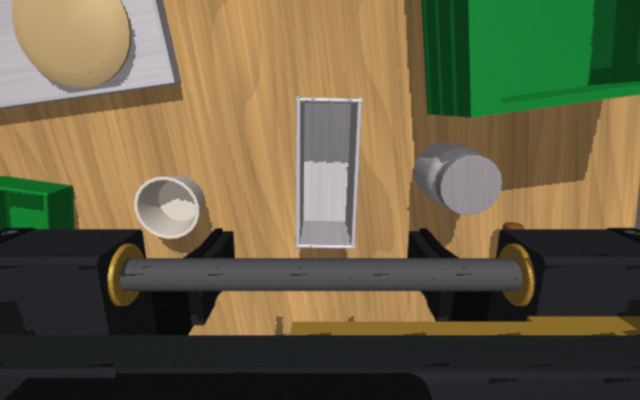

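The wrist view shows the loaf rim at (297,98), (362,99), (355,247) and (296,246). It sits between the fingers, clear of the ramekin and jar.

Run:
```python
from h import *
c=np.load('w1.npy',allow_pickle=True).item()
w=onz(c,[(297,98),(362,98.5),(355.5,247),(296,246.5)],.08); print(w.round(4).tolist())
m=w.mean(0); d1=w[0]-w[3]; d2=w[1]-w[2]; d=d1+d2
yaw=np.degrees(np.arctan2(d[1],d[0])); print(m,yaw,np.linalg.norm(d1),np.linalg.norm(d2),np.linalg.norm(w[1]-w[0]),np.linalg.norm(w[2]-w[3]))
togo((m[0],m[1],.074),yaw)
```

```text
[[0.5609, 0.4457, 0.08], [0.6195, 0.4373, 0.08], [0.5977, 0.2936, 0.08], [0.5379, 0.3023, 0.08]]
[0.57901404 0.36971724 0.08      ] 81.11881347675569 0.1451986677702009 0.1452904291375996 0.059156836495556586 0.060508835219749514
pos [0.5721 0.3661 0.2705] go [  4.5   6.5 196.5] turn [-0.   0.   1.2]
```

```bash
python3 -m crank '[2,3,20,0,0,1,0,5,7,50,0,0,1,0,5,7,80,0,0,1,0,5,7,110,0,0,1,0,5,7,140,0,0,1,0]'
python3 -m crank '[0,0,15,0,0,0,0,0,0,30,0,0,0,0,0,0,45,0,0,0,0,0,0,56,0,0,0,0,0,0,56,0,0,0,0]'
python3 -m crank '[0,0,0,0,0,0,60,0,0,0,0,0,0,120,0,0,0,0,0,0,255,0,0,0,0,0,0,255,0,0,0,0,0,0,255]' 15
python3 -m crank '[0,0,0,0,0,0,255,0,0,0,0,0,0,255,0,0,0,0,0,0,255,0,0,0,0,0,0,255,0,0,0,0,0,0,255]' 15
```

```text
time: 1.87
position: [0.5802, 0.3702, 0.1297]
tool_rot: [0.758, 0.652, 0.0, 0.0]
ft_force: [0.0, -0.3, -1.1]
grip_width: 0.0871
grip_force: 0.0
time: 2.28
position: [0.5787, 0.3691, 0.0719]
tool_rot: [0.759, 0.651, -0.002, -0.001]
ft_force: [-1.2, -0.7, -0.3]
grip_width: 0.0871
grip_force: 0.0
time: 2.7
position: [0.5806, 0.3695, 0.0756]
tool_rot: [0.759, 0.651, 0.0, -0.001]
ft_force: [-6.4, 1.5, 3.6]
grip_width: 0.0612
grip_force: 2.5
time: 3.12
position: [0.5794, 0.3695, 0.0754]
tool_rot: [0.759, 0.651, -0.001, -0.001]
ft_force: [-3.7, 1.4, 6.1]
grip_width: 0.058
grip_force: 15.0
```

```bash
python3 -m crank '[0,0,-5,0,0,0,255,0,0,-20,0,0,0,255,0,0,-50,0,0,0,255,0,0,-80,0,0,0,255,0,0,-110,0,0,0,255]' 18
python3 -m crank '[0,0,-30,0,0,0,255,0,0,-60,0,0,-2,255,0,0,-90,0,0,-5,255,0,0,-115,0,0,-8,255,0,0,-140,0,0,-10,255]'
python3 - <<'E'
from h import *
togo((.54,0.0,.33),91.4); print(robot.get_obs()['grip_width'],robot.get_obs()['ft_force'])
E
```

```text
time: 3.53
position: [0.581, 0.3686, 0.1845]
tool_rot: [0.759, 0.651, -0.001, 0.0]
ft_force: [1.1, -0.2, -4.8]
grip_width: 0.0579
grip_force: 18.0
time: 3.95
position: [0.5813, 0.3686, 0.3257]
tool_rot: [0.699, 0.715, 0.0, 0.001]
ft_force: [0.6, -0.0, -3.8]
grip_width: 0.0578
grip_force: 18.0
pos [0.5813 0.3686 0.3257] go [-367.6  -49.9   -4.2] turn [ 0.1  0.  -0.1]
0.057831599124912224 [ 0.56372145 -0.01009863 -3.81669228]
```

```bash
python3 -m crank '[-15,-2,-1,0,0,0,255,-45,-6,-2,0,0,0,255,-80,-11,-3,0,0,0,255,-115,-16,-4,0,0,0,255,-150,-20,-4,0,0,0,255]'
python3 -m crank '[-35,-5,0,0,0,0,255,-70,-9,0,0,0,0,255,-105,-14,0,0,0,0,255,-140,-19,0,0,0,0,255,-175,-24,0,0,0,0,255]'
python3 -m crank '[-20,-3,0,0,0,0,255,-36,-5,0,0,0,0,255,-43,-6,0,0,0,0,255,-43,-6,0,0,0,0,255,-43,-6,0,0,0,0,255]'
python3 - <<'E'
from h import *
c=cam('wrist'); np.save('w2.npy',c,allow_pickle=True); save(c,'w2')
togo((.54,0.0,.33),91.4)
E
```

```text
time: 4.37
position: [0.5637, 0.2171, 0.3281]
tool_rot: [0.699, 0.715, -0.0, 0.0]
ft_force: [0.1, -0.9, -3.6]
grip_width: 0.058
grip_force: 18.0
time: 4.78
position: [0.5435, 0.0412, 0.3282]
tool_rot: [0.699, 0.715, -0.0, 0.0]
ft_force: [0.3, -0.1, -4.7]
grip_width: 0.0578
grip_force: 18.0
time: 5.2
position: [0.5389, 0.0004, 0.3283]
tool_rot: [0.7, 0.714, 0.0, -0.0]
ft_force: [0.1, 0.9, -2.8]
grip_width: 0.0575
grip_force: 18.0
pos [0.5389 0.0009 0.3284] go [-0.9  1.1 -1.6] turn [-0.  -0.  -0.2]
```

View pics/w2.png

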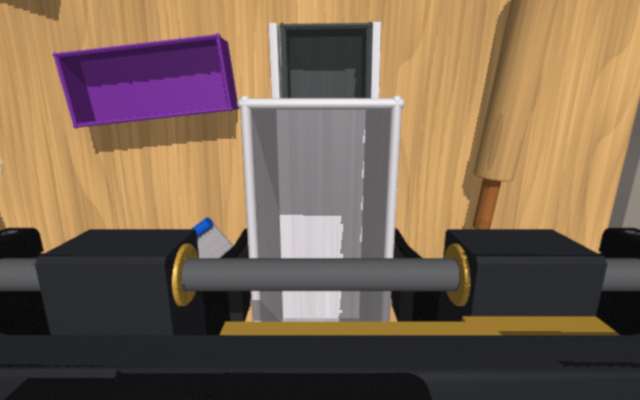

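The wrist view shows the loaf held upright with its rear rim at row 102. The tray's rear end is at row ~25, with its dark rim between the white rails from column ~280 to ~372. I'll extract the edges numerically.

Run:
```python
from h import *
c=np.load('w2.npy',allow_pickle=True).item()
g=cv2.cvtColor(c['pixels'],cv2.COLOR_RGB2GRAY).astype(int)
for r in (35,60,85): print(r,g[r,266:292],g[r,362:386])
for x in (300,330,355): print(x,g[14:40,x])
```

```text
35 [166 160 172 201 216 220 223 224 227 225 205 145 114 113 104  83  76  74
  70  64  48  38  34  35  36  34] [ 36  35  37  39  50  63  68  73  74  86 141 204 222 224 226 227 226 220
 187 164 163 163 165 161]
60 [170 163 159 167 186 209 218 221 224 226 224 201 144 108 114 105  85  76
  74  71  60  46  42  41  47  50] [ 42  37  39  44  61  65  70  74  74 114 183 218 223 225 226 227 222 200
 177 170 167 166 162 158]
85 [169 164 162 163 173 184 209 218 220 223 226 224 203 142 102  94  81  74
  75  73  68  56  46  44  54  71] [ 37  38  39  50  65  70  75  76  95 153 208 222 224 225 227 224 209 176
 166 168 166 162 160 164]
300 [184 184 184 184 185 184 184 184 174 145 101  79  64  56  53  45  36  35
  36  33  36  35  39  45  48  52]
330 [177 177 177 178 177 176 177 176 162 128  92  73  60  51  50  40  35  35
  33  34  35  36  43  50  53  53]
355 [163 161 157 155 156 156 157 153 139 104  85  68  59  58  47  38  33  34
  36  32  34  36  42  50  51  51]
```

Run:
```python
from h import *
c=np.load('w2.npy',allow_pickle=True).item()
w=onz(c,[(280.7,35),(371.8,35),(282.2,85),(369.8,85),(326,24.5)],.12); print(w.round(4).tolist(),np.linalg.norm(w[0]-w[1]))
r=onz(c,[(268.5,35),(380,35),(270.5,85),(378.5,85)],.102); print('rails',r.round(4).tolist())
l=onz(c,[(240,102),(402,102)],.332); print('loaf rim back',l.round(4).tolist())
d=(w[2]+w[3]-w[0]-w[1]); print(np.degrees(np.arctan2(d[1],d[0])))
```

```text
[[0.4998, 0.1333, 0.12], [0.5835, 0.1348, 0.12], [0.5008, 0.0895, 0.12], [0.5841, 0.0911, 0.12], [0.5412, 0.1429, 0.12]] 0.08371760852341534
rails [[0.4861, 0.1363, 0.102], [0.5938, 0.1383, 0.102], [0.4872, 0.0903, 0.102], [0.5952, 0.0923, 0.102]]
loaf rim back [[0.5073, 0.0717, 0.332], [0.5677, 0.0728, 0.332]]
-89.00563082967632
```

```bash
python3 -m crank '[12,2,0,0,0,0,255,30,3,0,0,0,0,255,44,3,0,0,0,0,255,46,4,0,0,0,0,255,46,4,0,0,0,0,255]'
python3 -m crank '[0,0,10,0,0,0,255,0,0,30,0,0,0,255,0,0,50,0,0,0,255,0,0,60,0,0,0,255,0,0,60,0,0,0,255]'
python3 - <<'E'
from h import *
togo((.5425,.047,.162),91.0)
E
```

```text
time: 5.67
position: [0.542, 0.0486, 0.3285]
tool_rot: [0.698, 0.716, 0.0, 0.0]
ft_force: [0.2, -0.7, -2.6]
grip_width: 0.0577
grip_force: 18.0
time: 6.08
position: [0.5399, 0.0461, 0.2655]
tool_rot: [0.7, 0.714, -0.002, -0.003]
ft_force: [-0.7, 0.8, -3.4]
grip_width: 0.0581
grip_force: 18.0
pos [0.5399 0.0461 0.2655] go [  0.8   3.3 103.4] turn [-0.4 -0.   0.2]
```

```bash
python3 -m crank '[0,1,20,0,0,0,255,0,1,40,0,0,0,255,0,1,60,0,0,0,255,0,1,80,0,0,0,255,0,1,80,0,0,0,255]'
python3 -m crank '[0,0,5,0,0,0,255,0,0,10,0,0,0,255,0,0,15,0,0,0,255,0,0,18,0,0,0,255,0,0,18,0,0,0,255]'
python3 - <<'E'
from h import *
togo((.5425,.047,.157),91.0)
c=cam('wrist'); np.save('w3.npy',c,allow_pickle=True); save(c,'w3')
E
```

```text
time: 6.5
position: [0.5411, 0.0461, 0.1858]
tool_rot: [0.7, 0.714, -0.002, -0.002]
ft_force: [-1.8, 0.3, -3.6]
grip_width: 0.0578
grip_force: 18.0
time: 6.92
position: [0.5429, 0.0463, 0.1706]
tool_rot: [0.7, 0.715, -0.0, -0.0]
ft_force: [-1.2, 0.4, -3.4]
grip_width: 0.0579
grip_force: 18.0
pos [0.5429 0.0463 0.1706] go [ 0.7 -0.4 13.6] turn [-0.   0.   0.2]
```

View pics/w3.png

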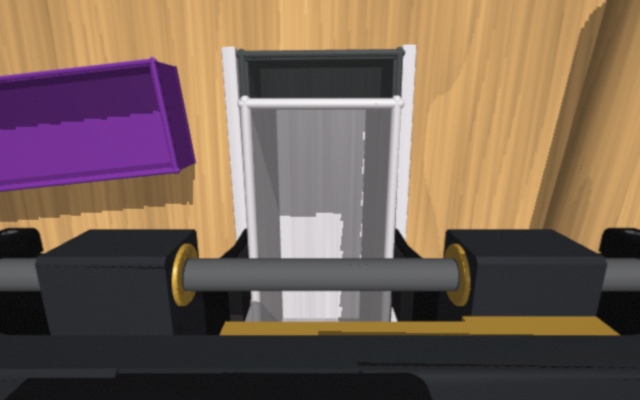

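The loaf's rim is centred (column 321) inside the tray's side rims (238–401, centre 319.5). Its lower part is already between the tray walls, so I'll lower it gently onto the floor.

```bash
python3 -m crank '[0,0,3,0,0,0,255,0,0,6,0,0,0,255,0,0,9,0,0,0,255,0,0,11,0,0,0,255,0,0,11,0,0,0,255]'
python3 -m crank '[0,0,0.5,0,0,0,255,0,0,1,0,0,0,255,0,0,1.5,0,0,0,255,0,0,2,0,0,0,255,0,0,2,0,0,0,255]'
```

```text
time: 7.38
position: [0.5425, 0.0463, 0.159]
tool_rot: [0.699, 0.715, -0.0, -0.0]
ft_force: [0.2, 0.8, -2.9]
grip_width: 0.0579
grip_force: 18.0
time: 7.8
position: [0.5429, 0.0463, 0.1575]
tool_rot: [0.699, 0.715, -0.0, -0.0]
ft_force: [-0.3, 1.0, -2.5]
grip_width: 0.0584
grip_force: 18.0
```

```bash
python3 -m crank '[0,0,0.5,0,0,0,255,0,0,1,0,0,0,255,0,0,1.5,0,0,0,255,0,0,2,0,0,0,255,0,0,2,0,0,0,255]'
```

```text
time: 8.22
position: [0.543, 0.0463, 0.1572]
tool_rot: [0.699, 0.715, 0.0, 0.0]
ft_force: [-2.3, 0.9, 8.8]
grip_width: 0.0582
grip_force: 18.0
```

Contact: vertical force rose from -2.5 to +8.8 N, so the loaf is seated. Releasing.

```bash
python3 -m crank '[0,0,-1,0,0,0,70,0,0,-1,0,0,0,50,0,0,-1,0,0,0,30,0,0,-1,0,0,0,20,0,0,-1,0,0,0,20]'
python3 -m crank '[0,0,-5,0,0,0,20,0,0,-25,0,0,0,20,0,0,-60,0,0,0,20,0,0,-95,0,0,0,20,0,0,-130,0,0,0,20]'
python3 - <<'E'
from h import *
c=cam('wrist'); np.save('w4.npy',c,allow_pickle=True); save(c,'w4')
togo((.54,.25,.3),91.0)
print(robot.get_obs()['q'])
E
```

```text
time: 8.63
position: [0.543, 0.0463, 0.1564]
tool_rot: [0.699, 0.715, 0.0, 0.0]
ft_force: [-0.1, 0.8, 0.5]
grip_width: 0.0776
grip_force: 0.0
time: 9.05
position: [0.5425, 0.0464, 0.2879]
tool_rot: [0.7, 0.715, -0.0, -0.0]
ft_force: [0.2, 0.2, -1.1]
grip_width: 0.0805
grip_force: 0.0
pos [0.5467 0.0461 0.2956] go [204.   -2.2  -4.9] turn [0.8 0.1 0.2]
[-1.19709121e-01  3.63796795e-01  1.57607846e+00  9.13389602e-05
  1.18781209e+00 -1.41506540e-01]
```

View pics/w4.png

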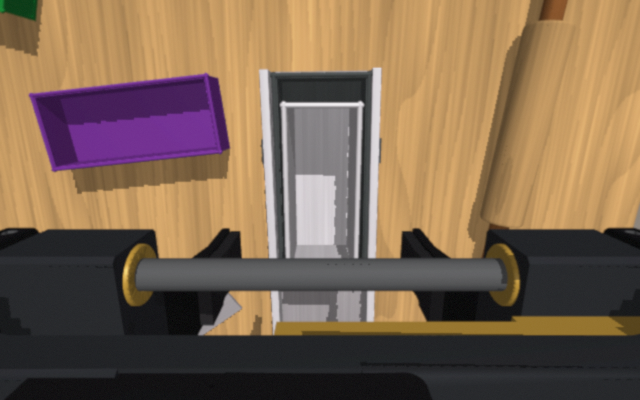

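The loaf stands centred in the tray, rim columns 282–362 and rear row 103, inside tray columns 273–372, with its rear rim at row 73. Next I'll close the fingers and move back behind the tray, leaning the tool 40° with its tip forward.

```bash
python3 -m crank '[36,0,0,0,-7,0,60,72,0,0,0,-14,0,120,108,0,0,0,-21,0,200,144,0,0,0,-28,0,255,180,0,0,0,-35,0,255]'
python3 -m crank '[0,0,0,0,-5,0,255,0,0,0,0,-5,0,255,0,0,0,0,-5,0,255,0,0,0,0,-5,0,255,0,0,0,0,-5,0,255]'
python3 - <<'E'
from h import *
togo((.5408,.192,.117),91.0,-40)
print(robot.get_obs()['q'])
E
```

```text
time: 9.52
position: [0.5392, 0.228, 0.2881]
tool_rot: [0.667, 0.68, -0.21, 0.218]
ft_force: [0.3, 0.1, -0.0]
grip_width: 0.0547
grip_force: 0.0
time: 9.93
position: [0.5395, 0.2244, 0.2875]
tool_rot: [0.659, 0.671, -0.239, 0.244]
ft_force: [0.2, -0.4, -0.0]
grip_width: 0.0214
grip_force: 0.0
pos [0.5395 0.2244 0.2875] go [ 84.6   0.5 151.6] turn [ 0.1 -0.1  0. ]
[ 0.48028499  0.61749479  1.3325067  -0.61268653  1.55176966  0.58910307]
```

```bash
python3 -m crank '[17,0,30,0,0,0,255,34,0,60,0,0,0,255,50,0,90,0,0,0,255,67,0,120,0,0,0,255,78,0,140,0,0,0,255]'
python3 -m crank '[5,0,9,0,0,0,255,7,0,12,0,0,0,255,7,0,12,0,0,0,255,7,0,12,0,0,0,255,7,0,12,0,0,0,255]'
python3 - <<'E'
from h import *
c=cam('scene'); save(c,'s5',(200,60,440,290),2.5)
togo((.5408,.192,.117),91.0,-40)
o=robot.get_obs(); tip=o['position']+.025*R.from_quat(o['tool_rot']).as_matrix()[:,2]; print(tip, o['grip_width'],o['ft_force'])
E
```

```text
time: 10.35
position: [0.5393, 0.193, 0.1277]
tool_rot: [0.659, 0.67, -0.24, 0.243]
ft_force: [0.5, -0.2, -0.2]
grip_width: 0.0006
grip_force: 0.0
time: 10.77
position: [0.541, 0.1941, 0.1174]
tool_rot: [0.658, 0.671, -0.238, 0.245]
ft_force: [-0.1, -0.6, -0.1]
grip_width: 0.0004
grip_force: 0.0
pos [0.5408 0.1943 0.1173] go [-1.5 -0.   1.7] turn [ 0.3 -0.1  0.1]
[0.54120637 0.17822266 0.09811909] 0.0002619034082129135 [-0.65599928  0.51698907 -0.06239712]
```

View pics/s5.png

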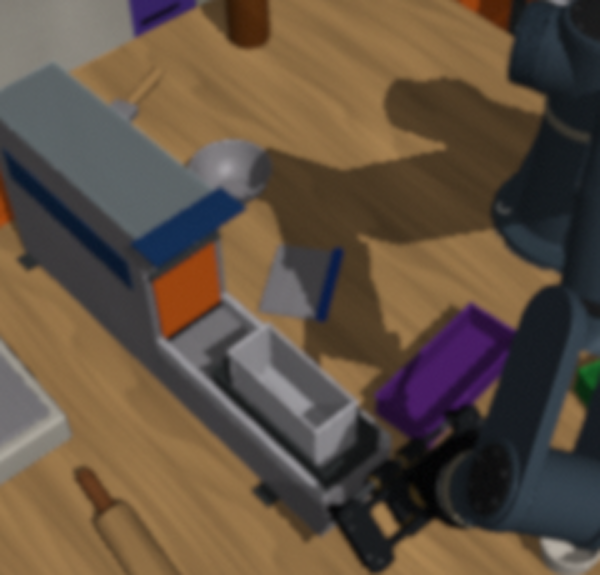

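The scene crop shows the loaf standing in the tray (loaf at ~(290,390), tray rear corner at (385,440)). The flap is shut (185,285), and the closed gripper is just behind the tray at (370,500). Next is the push along the lane.

```bash
python3 -m crank '[-4,0,3,0,0,0,255,-9,0,7.5,0,0,0,255,-14,0,12,0,0,0,255,-19,0,16,0,0,0,255,-23,0,19,0,0,0,255]'
python3 -m crank '[-4,0,3,0,0,0,255,-9,0,7.5,0,0,0,255,-14,0,12,0,0,0,255,-19,0,16,0,0,0,255,-25,0,21,0,0,0,255]'
python3 -m crank '[-6,0,5,0,0,0,255,-12,0,10,0,0,0,255,-18,0,15,0,0,0,255,-24,0,20,0,0,0,255,-31,0,26,0,0,0,255]'
python3 - <<'E'
from h import *
o=robot.get_obs(); tip=o['position']+.025*R.from_quat(o['tool_rot']).as_matrix()[:,2]; print(tip, o['ft_force'],o['q'])
E
```

```text
time: 11.23
position: [0.5406, 0.164, 0.1155]
tool_rot: [0.658, 0.672, -0.238, 0.244]
ft_force: [-0.9, 6.9, 2.1]
grip_width: 0.0004
grip_force: 3.6
time: 11.65
position: [0.5421, 0.1327, 0.1157]
tool_rot: [0.658, 0.672, -0.237, 0.244]
ft_force: [-0.7, 6.6, 0.3]
grip_width: 0.0002
grip_force: 3.3
time: 12.07
position: [0.5428, 0.0921, 0.1156]
tool_rot: [0.658, 0.672, -0.237, 0.244]
ft_force: [0.1, 7.0, 1.5]
grip_width: 0.0002
grip_force: 3.4
[0.54323162 0.07609271 0.09637904] [0.13812644 7.0201186  1.53137365] [ 0.28193334  0.77088664  1.62300873 -0.76763618  1.09999272  0.74523772]
```

```bash
python3 -m crank '[-6,0,5,0,0,0,255,-12,0,10,0,0,0,255,-18,0,15,0,0,0,255,-24,0,20,0,0,0,255,-31,0,25,0,0,0,255]'
python3 -m crank '[-6,0,5,0,0,0,255,-12,0,10,0,0,0,255,-18,0,15,0,0,0,255,-24,0,20,0,0,0,255,-31,0,25,0,0,0,255]'
python3 - <<'E'
from h import *
o=robot.get_obs(); tip=o['position']+.025*R.from_quat(o['tool_rot']).as_matrix()[:,2]; print(tip, o['ft_force'],o['q'])
c=cam('scene'); save(c,'s6',(200,60,440,290),2.5)
E
```

```text
time: 12.48
position: [0.5433, 0.0521, 0.116]
tool_rot: [0.658, 0.672, -0.237, 0.244]
ft_force: [-0.2, 4.4, -2.1]
grip_width: 0.0
grip_force: 2.2
time: 12.9
position: [0.5433, 0.0105, 0.1168]
tool_rot: [0.657, 0.672, -0.239, 0.244]
ft_force: [0.5, 3.3, -2.5]
grip_width: 0.0004
grip_force: 1.7
[ 0.54367523 -0.00556675  0.09761626] [ 0.45096715  3.33588802 -2.45751762] [ 0.14438228  0.7461032   1.70277456 -0.85849109  1.00154557  0.7178694 ]
```

View pics/s6.png

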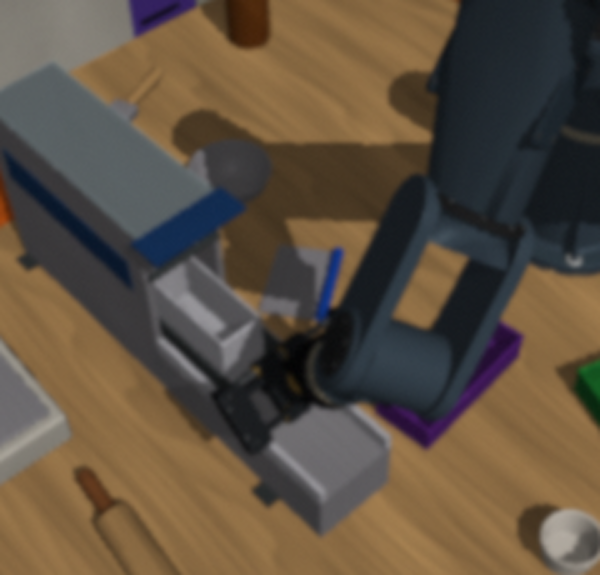

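The loaf and tray are going through at crop (205,310) with the flap pushed in, the tool is behind them, and the loaf is upright. I'll continue the push.

```bash
python3 -m crank '[-6,0,5,0,0,0,255,-12,0,10,0,0,0,255,-18,0,15,0,0,0,255,-24,0,20,0,0,0,255,-31,0,26,0,0,0,255]'
python3 -m crank '[-6,0,5,0,0,0,255,-12,0,10,0,0,0,255,-18,0,15,0,0,0,255,-24,0,20,0,0,0,255,-31,0,26,0,0,0,255]'
python3 - <<'E'
from h import *
o=robot.get_obs(); tip=o['position']+.025*R.from_quat(o['tool_rot']).as_matrix()[:,2]; print(tip, o['ft_force'],o['q'])
E
```

```text
time: 13.37
position: [0.5446, -0.0299, 0.1174]
tool_rot: [0.657, 0.672, -0.239, 0.245]
ft_force: [0.1, 4.2, 0.3]
grip_width: 0.0005
grip_force: 2.0
time: 13.78
position: [0.5453, -0.0708, 0.1174]
tool_rot: [0.657, 0.672, -0.24, 0.245]
ft_force: [0.2, 2.2, -1.1]
grip_width: 0.0007
grip_force: 1.0
[ 0.54567372 -0.08684739  0.0982524 ] [ 0.15579732  2.16223177 -1.08957917] [-0.00256918  0.73087318  1.75407998 -0.95471562  0.90751914  0.68432351]
```

```bash
python3 -m crank '[-6,0,5,0,0,0,255,-12,0,10,0,0,0,255,-18,0,15,0,0,0,255,-24,0,20,0,0,0,255,-30,0,25,0,0,0,255]'
python3 - <<'E'
from h import *
o=robot.get_obs(); tip=o['position']+.025*R.from_quat(o['tool_rot']).as_matrix()[:,2]; print(tip, o['ft_force'],o['q'])
c=cam('scene'); save(c,'s7',(200,60,440,290),2.5)
E
```

```text
time: 14.2
position: [0.5462, -0.1097, 0.1175]
tool_rot: [0.657, 0.672, -0.239, 0.245]
ft_force: [-0.6, 2.2, -0.5]
grip_width: 0.0009
grip_force: 1.1
[ 0.54658181 -0.12573366  0.09837227] [-0.64799343  2.16685726 -0.46391029] [-0.07482129  0.72666059  1.76832425 -0.9988084   0.86526374  0.66349994]
```

View pics/s7.png

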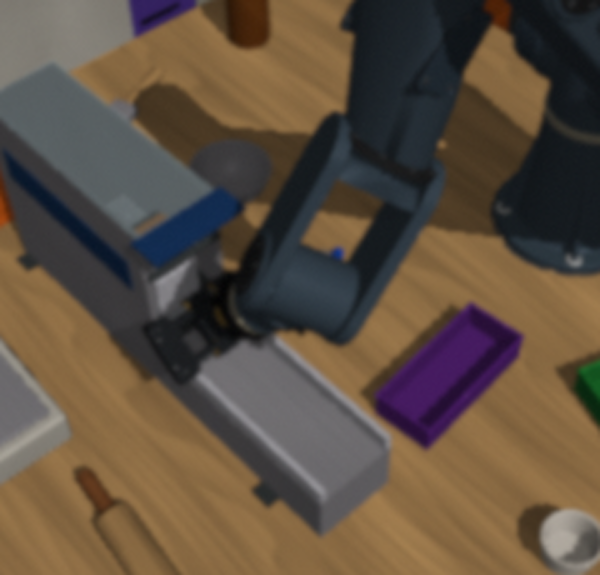

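The loaf's rear (crop (178,280)) is still visible under the visor, the tool clears the visor, and about 10 mm is left to go.

```bash
python3 -m crank '[-2,0,2,0,0,0,255,-4,0,3.5,0,0,0,255,-6,0,5,0,0,0,255,-8,0,7,0,0,0,255,-9,0,8,0,0,0,255]'
python3 - <<'E'
from h import *
o=robot.get_obs(); tip=o['position']+.025*R.from_quat(o['tool_rot']).as_matrix()[:,2]; print(tip, o['ft_force'])
E
```

```text
time: 14.67
position: [0.5466, -0.121, 0.1172]
tool_rot: [0.657, 0.672, -0.239, 0.245]
ft_force: [-0.6, 2.4, 1.2]
grip_width: 0.0005
grip_force: 0.7
[ 0.54695405 -0.13707618  0.09804548] [-0.59532083  2.39005419  1.16117202]
```

```bash
python3 -m crank '[-2,0,1.5,0,0,0,255,-3,0,2.5,0,0,0,255,-4,0,3.5,0,0,0,255,-5,0,4,0,0,0,255,-6,0,5,0,0,0,255]'
python3 - <<'E'
from h import *
o=robot.get_obs(); tip=o['position']+.025*R.from_quat(o['tool_rot']).as_matrix()[:,2]; print(tip, o['ft_force'])
E
```

```text
time: 15.08
position: [0.5466, -0.1288, 0.117]
tool_rot: [0.657, 0.672, -0.239, 0.244]
ft_force: [-0.7, -0.4, 0.7]
grip_width: 0.0003
grip_force: 0.0
[ 0.54694185 -0.14483084  0.0978895 ] [-0.71018604 -0.36250038  0.695828  ]
```

Force dropped to zero: the tray has run off. I'll pull back straight out so the flap can shut.

```bash
python3 -m crank '[15,0,-13,0,0,0,255,38,0,-32,0,0,0,255,61,0,-51,0,0,0,255,84,0,-70,0,0,0,255,107,0,-90,0,0,0,255]'
python3 -m crank '[10,0,-30,0,0,0,255,20,0,-60,0,0,0,255,30,0,-90,0,0,0,255,40,0,-120,0,0,0,255,50,0,-150,0,0,0,255]'
python3 -m crank '[0,0,0,0,0,0,255,0,0,0,0,0,0,255,0,0,0,0,0,0,255,0,0,0,0,0,0,255,0,0,0,0,0,0,255]'
python3 - <<'E'
from h import *
a=cam('scene')['pixels'][60:290,200:440,::-1]; 
b=cam('top')['pixels'][120:230,350:530,::-1]
a=cv2.resize(a,None,fx=2,fy=2); b=cv2.resize(b,None,fx=1.7,fy=1.7)
P=np.zeros((460,800,3),np.uint8); P[:a.shape[0],:a.shape[1]]=a; P[:b.shape[0],480:480+b.shape[1]]=b; cv2.imwrite('pics/end.png',P)
E
```

```text
time: 15.5
position: [0.5433, 0.0122, 0.1171]
tool_rot: [0.657, 0.671, -0.24, 0.244]
ft_force: [0.2, 0.6, -0.2]
grip_width: 0.0005
grip_force: 0.0
time: 15.92
position: [0.5403, 0.1472, 0.2007]
tool_rot: [0.657, 0.672, -0.239, 0.244]
ft_force: [1.3, -0.4, 0.1]
grip_width: 0.0006
grip_force: 0.0
time: 16.33
position: [0.5401, 0.1443, 0.199]
tool_rot: [0.657, 0.671, -0.241, 0.244]
ft_force: [-0.8, -0.5, -0.2]
grip_width: 0.0001
grip_force: 0.0
```

View pics/end.png

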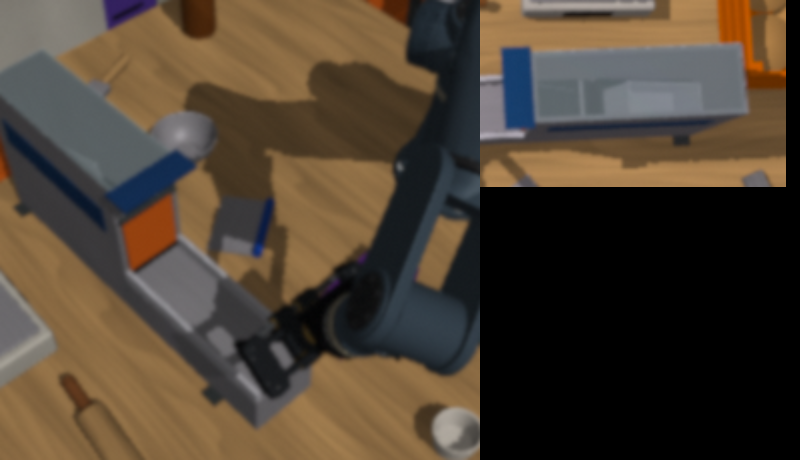

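The final view shows the orange flap shut (150,230). Through the roof, the loaf is at the far end of the tunnel (panel (655,97), about 0.22–0.23 m past the sill). The arm is clear, so I'll hand in.

```bash
python3 -m crank '[0,0,-20,0,0,0,255,0,0,-30,0,0,0,255,0,0,-30,0,0,0,255,0,0,-30,0,0,0,255,0,0,-30,0,0,0,255]' && python3 -c "
from rig import robot
print(robot.hand_in())"
```

```text
time: 16.85
position: [0.5401, 0.1647, 0.2226]
tool_rot: [0.657, 0.672, -0.24, 0.244]
ft_force: [0.6, -0.8, 0.2]
grip_width: 0.0004
grip_force: 0.0
the job is handed in; nothing more can be done
None
```

I handed the job in at about 17 s: the loaf tin stands in the tray, the tray has run down the rollers to the far end and the flap is shut behind it; the hand-in returned no verdict.

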